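# Seat a board carrier on the inspection stage and hold it there

## Task

Pick up the stepped black push block and, keeping it upright, set its step on the near upper edge of the board carrier: push the carrier square and flush against the fence, both sprung contact pins fully in, and press it firmly down on the stage plate with the same diagonal push. Keep the gripper itself off the carrier, leave the mouse, cup and jar alone, and finish while still gripping the block and holding the push: the pins push the carrier back out if you let go.

Things in the scene. Friction and masses are not known exactly. Their poses are not given: they have to be found in the camera images.
- stage: Fixed stage: aluminium plate on a black rail, steel fence along its far edge. Origin on the bench; +x points at the fence, y along it, z up. Plate: x -110 to +70 mm, y -95 to +95 mm, top at z = 50 mm. Fence: upright face at x = +55 mm, top at z = 80 mm, full width of the plate. Turned by up to 0.4 rad.
- plate: The stage's plate (same origin and axes as the stage; top at z = 50 mm), ground smooth: the carrier slides on it with a friction coefficient of about 0.3.
- fence: The stage's fence (same origin and axes as the stage; face at x = +55 mm, z 50 to 80 mm).
- pin_left (a joint): Sprung brass contact pin, 8 mm thick, in the fence face at stage y = +35 mm, z = 62 mm. Value in m: 0 = standing 6 mm out of the fence, 0.006 = pushed in level with the face. Its spring pushes back with 1.2 N at 0 and 3 N at 0.006.
- pin_right (a joint): The same pin at stage y = -35 mm.
- carrier: Loose aluminium block 80 (x) x 110 (y) x 24 mm tall, 0.3 to 0.5 kg, lying skewed (up to 0.22 rad) on the plate, 25 to 45 mm short of its seat. Origin: centre of underside. Its +x side goes to the fence; seated, its centre is at stage x = +15 mm. The green board on top rises up to 5 mm and begins 24 mm from the near (-x) side; the strip before it is bare.
- push_block: Black plastic, 0.11 kg, upright on the bench left or right of the stage. Origin: centre of the stem's foot. Stem 24 (x) x 40 (y) x 80 mm tall; a 40 mm wide lip juts 16 mm from its +x side, 14 to 26 mm above the foot. The step is under the lip: lip underside goes on the carrier's top, stem face (x = +12 mm) on its near side. Grip the stem above the lip.
- mouse: Black computer mouse, 100 by 58 by 30 mm, on the bench at the other side of the stage from the push block. Leave alone. Origin at its underside.
- screw_cup: Steel cup, 64 mm wide, 50 mm tall. Leave alone. Origin at its underside.
- jar: Closed white jar with a black cap, 54 mm wide, 60 mm tall. Leave alone. Origin at its underside.
There are look-alikes about, which are no part of the job. What is shaped like the carrier but yellow is not meant.

How it is judged:
By the outcome, as a careful person would: the job done as asked, in the order asked, and still so for the second after the job is handed in, while the arm keeps its last pose, push and grip.
It also fails if it takes over 56 s, if anything falls off the work surface, if the arm or the gripper's body presses on something with over 40 N, if the wrist force passes 120 N, or if a joint passes its speed limit or range.

## Robot

A 6-joint arm with a two-finger parallel gripper is mounted at the origin on the work surface. World frame = base frame: x ahead of the robot, y to its left, z up, the work surface at z = 0. Lengths are in m, angles in rad, forces in N, time in s.
With the tool pointing down it reaches from about 0.25 to 0.8 m from the base axis. Payload 3.9 kg.
Tool frame: the origin (TCP) lies at the very end of the fingers, on their centre line; the grasp point (between the pads) lies 19 mm behind it (grasp_offset is the distance from the TCP to the grasp point, in m); z points along the fingers, y is the line along which they close (so a half turn about z gives the same grasp; the last joint's range is limited). The gripper opens to 85 mm and grips with 20 to 120 N. Pads are 22 mm wide; open, the fingers measure 114 mm over their backs; the gripper's body (76 mm by 85 mm) begins 54 mm behind the grasp point. The pads swing forward as they close: fully open they stand 13 mm farther back than shut.
Start: joints at [-1.214, 0.26, -0.138, 1.173, 0, 1.571], TCP at [0.183, -0.492, 0.231] pointing down, gripper open.
Joint ranges: [-2.78, 2.78], [-0.83, 1.72], [-1.28, 1.37], [-1.9, 2.12], [-1.57, 1.48], [-3.14, 3.14]. Speed limits (rad/s): [2.57, 2.57, 3.14, 3.14, 3.14, 3.14].

## Interface

Orientations are given as a unit quaternion [w, x, y, z].
In Python, from rig import read_state, capture, hand_in, grasp_offset gives the robot as it stands.
- The arm moves only by the tool step_arm, never from a script. Its argument "commands" is one flat list of numbers, 5 for each row, row after row: the opening, from 0 (shut) to 1 (fully open), then the shift along the tool's x, y, z in units of 30 mm (1.0 is 30 mm), then the turn about the tool's z in units of 5 degrees (1.0 is 5 degrees). In form: [gripper, x, y, z, twist, gripper, x, y, z, twist, ...]. A call has 1 to 5 rows; each row is the pose to reach, as a shift and turn from the pose commanded when the call began, along the tool's axes at that moment; what a row does not reach only later rows make up. A row lasts 1/8 s, in which the tool goes at most 62.5 mm and 10.7 degrees, less where a joint would pass 70% of its speed; a pose out of reach is approached as far as the arm can. A call with a gripper value outside its range is refused whole. The fingers move at their own pace and stop on an object; "squeeze" is the grip in N (left out, the last holds). Time passes only in rows, so rows that repeat a pose let the fingers close. It gives the time, the measured TCP pose, the force, the opening and the grip force at its end, in the units of the state.
- read_state(): the state, without advancing time (a new reading comes with each control period).
- capture(name): name is "side" or "top" or "wrist"; returns a dict with "image" (480x640x3 uint8, red, green, blue), "camera_matrix" (3x3 intrinsics, pixels), "world_to_cam" (4x4, takes a point from world to camera coordinates). Camera axes: x right, y up, looking along -z (the intrinsics and any distortion apply to the point x, -y, -z); pixel columns grow to the right and rows downward; lengths in m; the calibration is good to about 2 mm. A picture is of the moment at which its call begins. There is no depth.
- hand_in(): hands the job in; it is judged then, once.
The state is a dict: "clock": time; "qpos": joint angles; "qd": joint speeds; "joint_efforts": joint torques, N m; "eef_pos": TCP position; "ee_rot": TCP orientation; "contact_force": force on the tool from outside, world axes, zero at the start; "torque": the same for the moment, N m; "grip_width": finger opening in m; "grasp_force": force on a finger pad.
Only numpy, scipy, OpenCV 4.12 (cv2) and the standard library are available. Lean on these libraries where they do the work, as an engineer would, in place of code of your own. Each camera call takes 0.05 s, during which the arm holds its last target. There are 200 camera calls.

## Working session

There is one attempt and no reset: what is moved stays moved. The work goes in short steps, Python scripts to look and compute and a tool call to move; the robot and the scene stay as the last step left them, time stands still between calls to the robot, and variables do not carry over. Pictures are saved under pics/ and viewed, at most 10 in all, crops included, and the job is handed in when it is done.

Besides the shell and the picture viewer there is one more tool, called after ">>>" by a JSON object that holds its "method" and its "body". step_arm: Moves the arm, as the interface text tells. Its arguments: {"type":"object","properties":{"commands":{"type":"array","items":{"type":"number"}},"squeeze":{"type":"number"}},"required":["commands"]}

```bash
mkdir -p pics; ls
python3 - <<'E'
from rig import *
import cv2,numpy as np
s=read_state();print(s,grasp_offset)
for n in("side","top"):
    c=capture(n);cv2.imwrite(f"pics/{n}0.png",c["image"][:,:,::-1]);print(n,c["camera_matrix"],c["world_to_cam"],[k for k in c])
E
```

```text
pics
{'clock': 0.0, 'qpos': array([-1.21400734e+00,  2.60691530e-01, -1.39383068e-01,  1.17268066e+00,
       -3.72281543e-06,  1.57078091e+00]), 'qd': array([ 0.00051016,  0.00138241, -0.00102822,  0.00061469,  0.00091859,
       -0.00121657]), 'joint_efforts': array([ 1.22881986e-03, -4.05674458e+01,  2.53922474e+01,  1.87900598e-02,
        3.22305295e-04,  9.46059316e-06]), 'eef_pos': array([ 0.18312697, -0.49130117,  0.23045565]), 'ee_rot': array([-9.63592860e-04,  9.84128018e-01,  1.77457279e-01, -1.75630472e-04]), 'contact_force': array([-0.01389156,  0.53532084,  0.20569053]), 'torque': array([-0.0154255 ,  0.02378623, -0.01478674]), 'grasp_force': 0.0, 'grip_width': 0.08533635145752722} 0.0187
side [[465.20094408   0.         308.81008126]
 [  0.         465.20094408 241.22000191]
 [  0.           0.           1.        ]] [[ 0.99733109 -0.06856168 -0.02509984 -0.47778819]
 [ 0.05755234  0.52670191  0.84809954 -0.08470963]
 [-0.04492699 -0.84728058  0.52924208 -1.00620161]
 [ 0.          0.          0.          1.        ]] ['image', 'camera_matrix', 'world_to_cam']
top [[567.20989742   0.         316.90032045]
 [  0.         567.20989742 238.40683498]
 [  0.           0.           1.        ]] [[-0.02029434 -0.99978853  0.0033226   0.01758822]
 [ 0.98479178 -0.01941615  0.17265041 -0.49037598]
 [-0.17254938  0.0067759   0.98497756 -1.20414503]
 [ 0.          0.          0.          1.        ]] ['image', 'camera_matrix', 'world_to_cam']
```

View pics/top0.png

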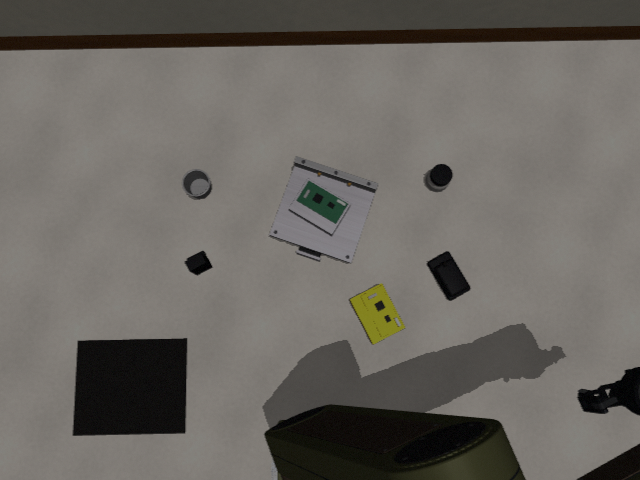

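View pics/side0.png

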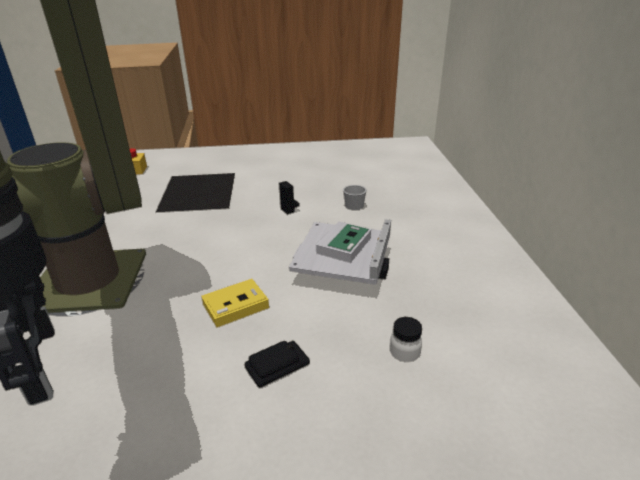

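Top: stage with corners at about (295,157), (378,183), (351,263), (270,236); carrier around (320,206); push block at (199,262); mouse (449,275); cup (197,184); jar (438,178). Side view: block at (288,198), lip towards the right (+x). I'll enlarge these.

Run:
```python
import cv2,numpy as np
t=cv2.imread("pics/top0.png");s=cv2.imread("pics/side0.png")
a=cv2.resize(t[145:270,260:390],None,fx=4.6,fy=4.6,interpolation=cv2.INTER_CUBIC)
b=cv2.resize(t[245:280,180:220],None,fx=5,fy=5,interpolation=cv2.INTER_CUBIC)
c=cv2.resize(s[175:220,270:305],None,fx=5,fy=5,interpolation=cv2.INTER_CUBIC)
b=np.clip(b.astype(int)*2,0,255);c=np.clip(c.astype(int)*2,0,255)
o=np.zeros((580,800,3),np.uint8);o[:a.shape[0],:a.shape[1]]=a;o[:175,600:800]=b;o[200:425,600:775]=c
cv2.imwrite("pics/crop0.png",o)
```

```text
(no output)
```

View pics/crop0.png

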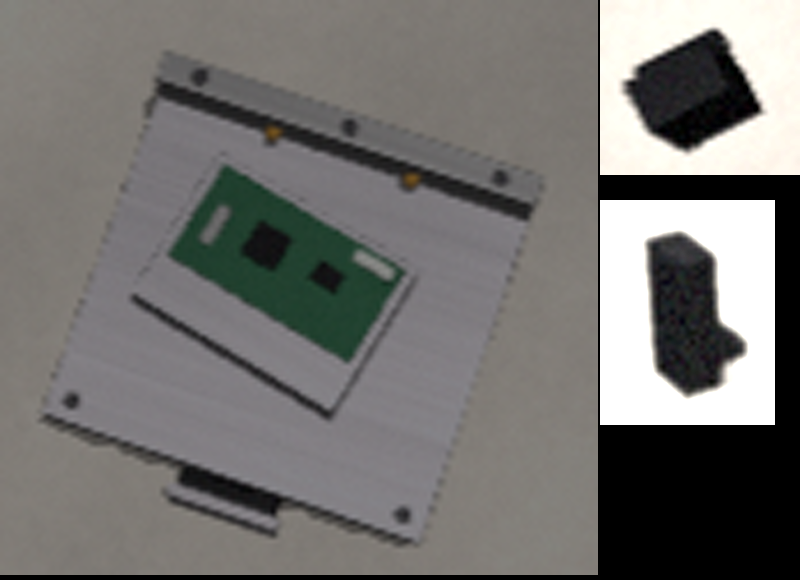

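Crop: plate near corners are at (42,417) and (420,545), fence top back corners at (163,50) and (543,180). Carrier top corners are at (222,157), (414,278), (330,412) and (135,296). Block top corners are at about (36,70), (115,30), (135,85) and (60,122), and its lip is on the upper-left (far) side.

```bash
cat > h.py <<'E'
import numpy as np
from scipy.optimize import least_squares
from scipy.spatial.transform import Rotation as R
from rig import *
def proj(c,P):
    P=np.atleast_2d(P);q=P@c["world_to_cam"][:3,:3].T+c["world_to_cam"][:3,3]
    q=np.c_[q[:,0],-q[:,1],-q[:,2]]@c["camera_matrix"].T
    return q[:,:2]/q[:,2:]
def fit(c,local,px,x0):
    "pose x,y,yaw of body from local pts (z above bench) and pixels"
    local=np.array(local,float);px=np.array(px,float)
    def w(p):
        r=R.from_euler('z',p[2]).as_matrix();return local@r.T+[p[0],p[1],0]
    f=lambda p:(proj(c,w(p))-px).ravel()
    s=least_squares(f,x0);return s.x,np.round(f(s.x).reshape(-1,2),1)
def tool(s=None):
    s=s or read_state();q=s["ee_rot"];return s["eef_pos"],R.from_quat([q[1],q[2],q[3],q[0]]).as_matrix()
def togo(p,yaw_y=None):
    "shift in tool units to world TCP p, twist so that tool y axis lies along yaw_y (mod pi)"
    e,M=tool();d=M.T@(np.array(p)-e)/.03;print("shift",d.round(3),end=" ")
    if yaw_y is not None:
        v=M.T@[np.cos(yaw_y),np.sin(yaw_y),0];a=np.degrees(np.arctan2(-v[0],v[1]));a=(a+90)%180-90;print("twist",round(a/5,3),end="")
    print()
E
python3 - <<'E'
from h import *
c=capture("top")
C=lambda l:np.array(l)/4.6+[260,145]
st,r=fit(c,[[-.11,.095,.05],[-.11,-.095,.05],[.07,.095,.08],[.07,-.095,.08]],C([[42,417],[420,545],[163,50],[543,180]]),[.6,0,-.3]);print(st,r)
ca,r=fit(c,[[.04,.055,.074],[.04,-.055,.074],[-.04,-.055,.074],[-.04,.055,.074]],C([[222,157],[414,278],[330,412],[135,296]]),[.6,0,-.5]);print(ca,r)
B=np.array([[36,70],[115,30],[135,85],[60,122]])/5+[180,245]
bl,r=fit(c,[[.012,.02,.08],[.012,-.02,.08],[-.012,-.02,.08],[-.012,.02,.08]],B,[.5,.2,.4]);print(bl,r)
rs=R.from_euler('z',-st[2]).as_matrix();print("carrier in stage",rs@[*(ca-st)[:2],0],ca[2]-st[2])
print(tool())
E
```

```text
[ 0.56860487 -0.01418508 -0.35081035] [[-0.3 -0.2]
 [-0.   0. ]
 [ 0.1  0.5]
 [ 0.2 -0.3]]
[ 5.54002353e-01  3.22183779e-04 -5.76626614e-01] [[-0.2 -0.3]
 [ 1.1 -0.6]
 [ 0.   1.1]
 [-0.9 -0.2]]
[0.44198704 0.26191494 0.43574794] [[-0.8  0.4]
 [ 0.6  0.2]
 [ 1.3 -0.7]
 [-1.   0.1]]
carrier in stage [-0.0186987   0.00860541  0.        ] -0.2258162666897794
(array([ 0.18319292, -0.49145821,  0.23067067]), array([[ 9.37036291e-01,  3.49231637e-01, -5.04105904e-04],
       [ 3.49232000e-01, -9.37035275e-01,  1.37985775e-03],
       [ 9.52496660e-06, -1.46902670e-03, -9.99998921e-01]]))
```

>>> {"method": "step_arm", "body": {"commands": [1,3.4,-4.1,0,-3.8,1,6.8,-8.2,0,-7.6,1,8.5,-10.3,0,-9.5,1,8.5,-10.3,0,-9.5,1,8.5,-10.3,0,-9.5], "squeeze": 60}}

```text
clock: 0.78
eef_pos: [0.2859, -0.1949, 0.2313]
ee_rot: [0.0, 0.829, 0.56, 0.0]
contact_force: [0.7, -0.9, -0.3]
grip_width: 0.0853
grasp_force: 0.0
```

Run:
```python
from h import *
print(read_state()["clock"],tool()[0]);togo([.442,.262,.2],.436)
```

```text
0.775 [ 0.28585885 -0.19485091  0.23127969]
shift [16.07  -0.86   1.045] twist -9.382
```

>>> {"method": "step_arm", "body": {"commands": [1,16,-0.9,1,-9.4,1,16,-0.9,1,-9.4,1,16,-0.9,1,-9.4,1,16,-0.9,1,-9.4,1,16,-0.9,1,-9.4]}}

```text
clock: 1.4
eef_pos: [0.3866, 0.1007, 0.2118]
ee_rot: [0.0, 0.536, 0.844, 0.0]
contact_force: [1.4, -0.3, 1.0]
grip_width: 0.0848
grasp_force: 0.0
```

Run:
```python
from h import *
print(read_state()["clock"],tool()[0],read_state()["qpos"]);togo([.442,.262,.2],.436)
```

```text
1.4 [0.38657983 0.10070118 0.2118177 ] [ 2.55189897e-01  5.53117174e-02 -4.43596339e-01  1.07117332e+00
 -4.49459483e-04  1.38704033e+00]
shift [4.082 3.957 0.394] twist 0.034
```

>>> {"method": "step_arm", "body": {"commands": [1,4.1,4,0.4,0,1,4.1,4,0.4,0,1,4.1,4,0.4,0,1,4.1,4,0.4,0]}}

```text
clock: 1.9
eef_pos: [0.4441, 0.2636, 0.1989]
ee_rot: [-0.0, 0.536, 0.844, 0.0]
contact_force: [-0.1, 0.0, 0.1]
grip_width: 0.0855
grasp_force: 0.0
```

Run:
```python
from h import *
import cv2
print(read_state()["clock"],tool()[0]);togo([.442,.262,.2],.436)
c=capture("wrist");np.savez("w1",**c);cv2.imwrite("pics/w1.png",np.clip(c["image"][:,:,::-1].astype(float)*1.5,0,255))
L=np.array([[.012,.02,.08],[.012,-.02,.08],[-.012,-.02,.08],[-.012,.02,.08]])@R.from_euler('z',.436).as_matrix().T+[.442,.262,0]
print(proj(c,L).round())
```

```text
1.9 [0.44408232 0.26360682 0.19886919]
shift [-0.019 -0.086 -0.038] twist 0.037
[[335. 202.]
 [334. 257.]
 [301. 256.]
 [301. 202.]][ WARN:0@0.231] global loadsave.cpp:1063 imwrite_ Unsupported depth image for selected encoder is fallbacked to CV_8U.
```

View pics/w1.png

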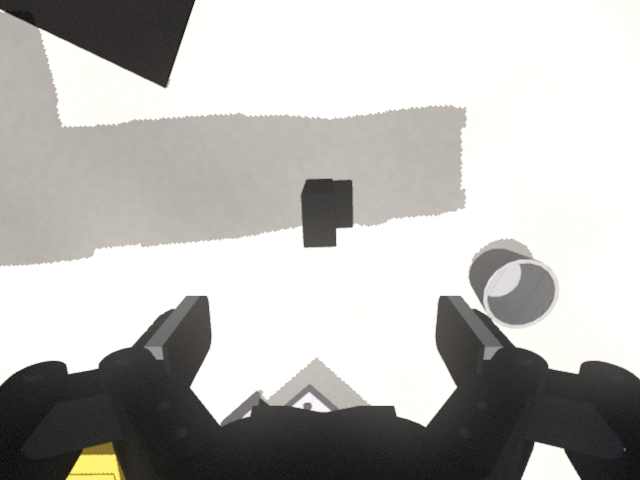

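The wrist view shows the block's top face at about (302,193)–(336,247) with its lip on the right; the cup is at (520,290), clear of the fingers.

Run:
```python
from h import *
c=np.load("w1.npz")
b,r=fit(c,[[.012,.02,.08],[.012,-.02,.08],[-.012,-.02,.08],[-.012,.02,.08]],[[335,193],[336,247],[303,247],[302,193]],[.44,.26,.4]);print(b,r)
togo([b[0],b[1],.033],b[2])
```

```text
[0.43979013 0.26852852 0.45011713] [[ 0.9 -0.7]
 [-0.   0.4]
 [-0.2  0.7]
 [-0.7 -0.3]]
shift [0.259 0.01  5.532] twist -0.143
```

>>> {"method": "step_arm", "body": {"commands": [1,0.2,0,2,-0.1,1,0.2,0,4,-0.1,1,0.2,0,5.5,-0.1,1,0.2,0,5.5,-0.1]}}

```text
clock: 2.45
eef_pos: [0.4369, 0.2626, 0.0322]
ee_rot: [-0.002, 0.535, 0.845, -0.004]
contact_force: [-0.7, 0.5, 0.4]
grip_width: 0.0852
grasp_force: 0.0
```

>>> {"method": "step_arm", "body": {"commands": [0.6,0,0,0,0,0.35,0,0,0,0,0.2,0,0,0,0,0,0,0,0,0,0,0,0,0,0], "squeeze": 60}}

```text
clock: 3.08
eef_pos: [0.4418, 0.2666, 0.0362]
ee_rot: [0.001, 0.534, 0.845, 0.001]
contact_force: [0.2, -1.2, 6.9]
grip_width: 0.0232
grasp_force: 58.9
```

>>> {"method": "step_arm", "body": {"commands": [0,0,0,0,0,0,0,0,0,0,0,0,0,0,0], "squeeze": 90}}

```text
clock: 3.45
eef_pos: [0.4418, 0.2666, 0.0363]
ee_rot: [0.001, 0.534, 0.845, 0.001]
contact_force: [-0.1, -1.4, 7.0]
grip_width: 0.023
grasp_force: 87.6
```

>>> {"method": "step_arm", "body": {"commands": [0,0,0,-1,0,0,0,0,-3,0,0,0,0,-5,0,0,0,0,-5,0]}}

```text
clock: 3.95
eef_pos: [0.444, 0.2682, 0.1902]
ee_rot: [0.002, 0.534, 0.846, 0.005]
contact_force: [0.4, 1.0, -0.8]
grip_width: 0.0231
grasp_force: 88.4
```

Run:
```python
from h import *
s=read_state();print(s["clock"],s["eef_pos"],s["grip_width"],s["contact_force"])
togo([.4936,.0396,.19],-.577)
```

```text
3.95 [0.44402902 0.26822324 0.19022646] 0.023087592732836906 [ 0.41136203  0.95633692 -0.84647097]
shift [-7.591 -1.783 -0.021] twist 11.703
```

>>> {"method": "step_arm", "body": {"commands": [0,-1.8,-0.4,0,2,0,-3.6,-0.8,0,4,0,-5.4,-1.2,0,6,0,-7.2,-1.6,0,8,0,-7.6,-1.8,0,10]}}

```text
clock: 4.58
eef_pos: [0.4896, 0.0341, 0.1836]
ee_rot: [-0.0, 0.844, 0.536, -0.001]
contact_force: [0.2, 1.1, -1.4]
grip_width: 0.0231
grasp_force: 88.3
```

>>> {"method": "step_arm", "body": {"commands": [0,0,0,0,1.7,0,0,0,0,1.7,0,0,0,0,1.7]}}

```text
clock: 4.95
eef_pos: [0.4894, 0.0373, 0.1842]
ee_rot: [-0.0, 0.878, 0.478, -0.001]
contact_force: [0.8, 0.9, -0.9]
grip_width: 0.0231
grasp_force: 88.3
```

Run:
```python
from h import *
import cv2
print(read_state()["clock"],tool()[0]);togo([.4936,.0396,.19],-.577)
c=capture("wrist");np.savez("w2",**c);cv2.imwrite("pics/w2.png",c["image"][:,:,::-1])
```

```text
4.95 [0.48943826 0.03725684 0.18420392]
shift [ 0.141  0.074 -0.193] twist 0.03
```

View pics/w2.png

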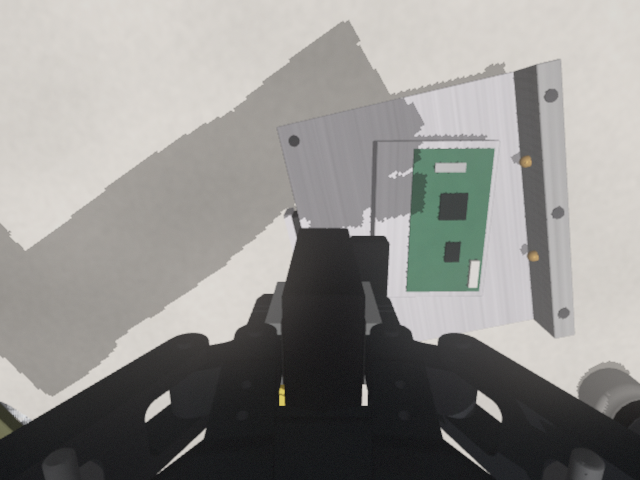

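The wrist view shows the fence top back edge from (560,60) to (575,335) and its front edge from (537,66) to (554,337). Plate near-left corner is (277,127). Carrier top corners are (377,142), (499,140) and (481,297). The block's lip tip is at column 388, so the block is upright and already over the carrier's near edge in the picture.

```bash
cat >> h.py <<'E'
def st2w(st,x,y): 
    return st[:2]+R.from_euler('z',st[2]).as_matrix()[:2,:2]@[x,y]
def w2st(st,p): return R.from_euler('z',-st[2]).as_matrix()[:2,:2]@(np.array(p[:2])-st[:2])
E
python3 - <<'E'
from h import *
c=np.load("w2.npz")
st,r=fit(c,[[.07,.095,.08],[.07,-.095,.08],[.055,.095,.08],[.055,-.095,.08],[-.11,.095,.05]],[[560,60],[575,335],[537,66],[554,337],[277,127]],[.57,-.014,-.35]);print(st,r)
ca,r=fit(c,[[-.04,.055,.074],[.04,.055,.074],[.04,-.055,.074]],[[377,142],[499,140],[481,297]],[.554,0,-.577]);print(ca,r)
print("carrier in stage",w2st(st,ca),ca[2]-st[2])
e,M=tool();print("tool in stage",w2st(st,e),np.arctan2(M[1,1],M[0,1])-st[2])
# block lip top far corners, as held (block foot = tcp z -.036)
f=e[2]-.036;L=np.array([[.028,.02+.0026,f+.026],[.012,.02+.0026,f+.08],[-.012,.02+.0026,f+.08],[.028,.0226,f+.014]])
print(proj(c,L@R.from_euler('z',-.577).as_matrix().T+[e[0],e[1],0]).round())
E
```

```text
[ 0.57075801 -0.01305749 -0.35546363] [[ 1.4 -1.2]
 [ 0.1  0.7]
 [-0.9 -1.2]
 [ 0.3  2.6]
 [-1.   0.4]]
[ 0.55650136  0.00227509 -0.56911969] [[-1.1 -0.6]
 [ 0.6  0.7]
 [ 0.5  0. ]]
carrier in stage [-0.01870152  0.0094124 ] -0.21365606043545327
tool in stage [-0.09364747  0.01898627] -0.2191818942723377
[[388. 244.]
 [362. 299.]
 [278. 299.]
 [383. 236.]]
```

```bash
cat >> h.py <<'E'
ST=np.array([.57075,-.01305,-.3555]);CA=np.array([.5565,.0023,-.5691])
E
python3 - <<'E'
from h import *
p=st2w(CA,-.060,-.016);togo([*p,.100],CA[2])
E
```

```text
shift [-0.311  0.512  2.812] twist -0.064
```

>>> {"method": "step_arm", "body": {"commands": [0,-0.3,0.5,1,0,0,-0.3,0.5,2,0,0,-0.3,0.5,2.5,0,0,-0.3,0.5,2.8,0,0,-0.3,0.5,2.8,0], "squeeze": 110}}

```text
clock: 5.62
eef_pos: [0.4972, 0.0216, 0.1005]
ee_rot: [-0.0, 0.879, 0.477, -0.0]
contact_force: [0.6, 0.2, -1.1]
grip_width: 0.0228
grasp_force: 107.9
```

Run:
```python
from h import *
import cv2
print(read_state()["clock"],tool()[0],read_state()["contact_force"]);togo([*st2w(CA,-.060,-.016),.100],CA[2])
o=[]
c=capture("wrist");np.savez("w3",**c);s=capture("side");np.savez("s3",**s)
a=c["image"][60:420,200:600,::-1];b=cv2.resize(s["image"][190:290,270:400,::-1],None,fx=3,fy=3,interpolation=cv2.INTER_CUBIC)
o=np.zeros((360,800,3),np.uint8);o[:,:400]=a;o[:300,405:795]=b;cv2.imwrite("pics/w3.png",np.clip(o*1.3,0,255).astype(np.uint8))
```

```text
5.625 [0.49723521 0.02155365 0.10045909] [ 0.62343747  0.24936765 -1.13597892]
shift [-0.009  0.01   0.015] twist -0.078
```

View pics/w3.png

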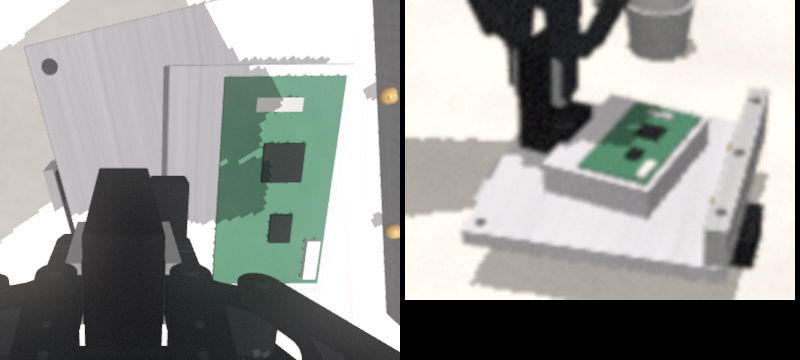

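The lip overhangs the carrier's bare strip just above its top, with the stem short of its near side. Advancing to contact next.

>>> {"method": "step_arm", "body": {"commands": [0,0,0.1,0.04,0,0,0,0.2,0.08,0,0,0,0.25,0.08,0,0,0,0.25,0.08,0]}}

```text
clock: 6.22
eef_pos: [0.5039, 0.0172, 0.0984]
ee_rot: [-0.0, 0.879, 0.477, -0.0]
contact_force: [-0.4, 0.8, -1.3]
grip_width: 0.0227
grasp_force: 108.3
```

>>> {"method": "step_arm", "body": {"commands": [0,0,0.05,0.05,0,0,0,0.1,0.1,0,0,0,0.1,0.15,0,0,0,0.1,0.15,0]}}

```text
clock: 6.72
eef_pos: [0.5057, 0.0161, 0.0963]
ee_rot: [-0.001, 0.879, 0.477, 0.0]
contact_force: [-8.8, 2.1, 19.4]
grip_width: 0.023
grasp_force: 111.1
```

Run:
```python
from h import *
e,M=tool();print(w2st(ST,e), w2st(CA,e))
for k in np.linspace(0,1,6):
    c=np.array([-.0187,.0094,-.2137])*(1-k)+np.array([.007,.008,0])*k
    w=np.array([*st2w(ST,c[0],c[1]),ST[2]+c[2]])
    print(k.round(1),end=" ");togo([*st2w(w,-.052,-.016),e[2]],w[2])
```

```text
[-0.07109632  0.00467703] [-0.0501963  -0.01575189]
0.0 shift [-0.01 -0.06  0.  ] twist -0.086
0.2 shift [-0.054  0.134 -0.   ] twist -0.575
0.4 shift [-0.098  0.332 -0.   ] twist -1.065
0.6 shift [-0.141  0.532 -0.   ] twist -1.555
0.8 shift [-0.182  0.735 -0.001] twist -2.045
1.0 shift [-0.221  0.941 -0.001] twist -2.534
```

>>> {"method": "step_arm", "body": {"commands": [0,0,0,-0.05,0,0,-0.05,0.15,-0.05,-0.5,0,-0.1,0.33,-0.05,-1,0,-0.14,0.53,-0.05,-1.5,0,-0.14,0.53,-0.05,-1.5]}}

```text
clock: 7.35
eef_pos: [0.5182, 0.0032, 0.0963]
ee_rot: [0.0, 0.846, 0.533, 0.001]
contact_force: [-2.5, 1.2, 6.4]
grip_width: 0.0227
grasp_force: 109.1
```

Run:
```python
from h import *
import cv2
s=read_state();e,M=tool();print(s["clock"],e,s["contact_force"],w2st(ST,e),np.arctan2(M[1,1],M[0,1])-ST[2],M[:,2])
c=capture("wrist");s=capture("top");np.savez("s4",**s);np.savez("w4",**c)
a=c["image"][60:420,200:600,::-1];b=cv2.resize(s["image"][145:270,270:390,::-1],None,fx=3.2,fy=3.2,interpolation=cv2.INTER_CUBIC)
o=np.zeros((400,800,3),np.uint8);o[:360,:400]=a;o[:400,405:789]=b;cv2.imwrite("pics/w4.png",np.clip(o*1.3,0,255).astype(np.uint8))
```

```text
7.35 [0.51820439 0.00320931 0.09630778] [-2.48023236  1.15333414  6.40830593] [-0.05491927 -0.00304632] -0.0904839002541436 [ 1.51608334e-03  4.73059848e-05 -9.99998850e-01]
```

View pics/w4.png

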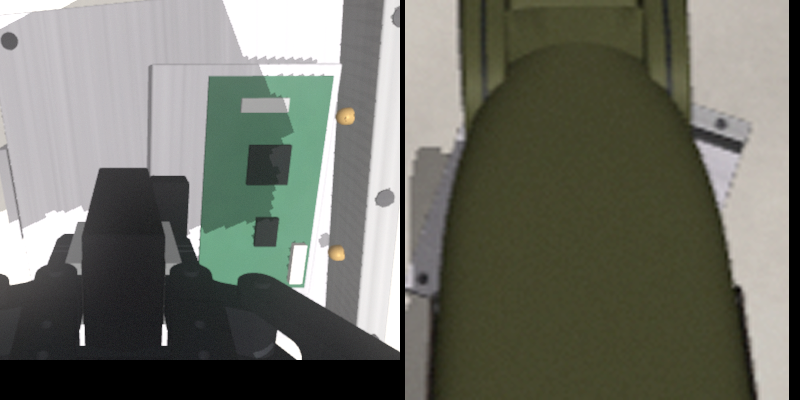

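The carrier follows the stem flush, nearly square, with both pins just ahead of its far side. I'll finish the turn, then push on.

>>> {"method": "step_arm", "body": {"commands": [0,-0.05,0.1,0,-0.4,0,-0.1,0.2,0,-0.8,0,-0.14,0.35,0,-1.04,0,-0.14,0.35,0,-1.04]}}

```text
clock: 7.95
eef_pos: [0.5256, -0.0049, 0.0963]
ee_rot: [0.0, 0.821, 0.571, 0.001]
contact_force: [-1.9, 1.5, 6.5]
grip_width: 0.0225
grasp_force: 109.3
```

```bash
cat > st.py <<'E'
from h import *
s=read_state();e,M=tool();f=R.from_euler('z',-ST[2]).as_matrix()
print(s["clock"],"stage",w2st(ST,e).round(4),"z",e[2].round(4),"yaw",(np.arctan2(M[1,1],M[0,1])-ST[2]).round(4),"F",(f@s["contact_force"]).round(1),"T",(f@s["torque"]).round(2),M[:,2].round(4))
E
python3 st.py
```

```text
7.95 stage [-0.0452 -0.0081] z 0.0963 yaw 0.0004 F [-2.3  0.8  6.5] T [0.2  0.52 0.09] [ 1.e-03  5.e-04 -1.e+00]
```

>>> {"method": "step_arm", "body": {"commands": [0,0,0.1,0,0,0,0,0.2,0,0,0,0,0.2,0,0]}}

```text
clock: 8.32
eef_pos: [0.5287, -0.0061, 0.0963]
ee_rot: [-0.002, 0.821, 0.571, -0.001]
contact_force: [-9.5, 3.4, 12.2]
grip_width: 0.0228
grasp_force: 110.0
```

```bash
python3 st.py
```

```text
8.325 stage [-0.0418 -0.0081] z 0.0963 yaw 0.0009 F [-10.1  -0.1  12.2] T [0.26 1.82 0.09] [-0.0031  0.0022 -1.    ]
```

>>> {"method": "step_arm", "body": {"commands": [0,0,0.08,0,0,0,0,0.15,0.03,0,0,0,0.15,0.03,0]}}

```text
clock: 8.7
eef_pos: [0.5313, -0.0071, 0.0963]
ee_rot: [-0.003, 0.821, 0.571, -0.001]
contact_force: [-13.9, 4.7, 21.7]
grip_width: 0.0228
grasp_force: 111.4
```

```bash
python3 st.py
```

```text
8.7 stage [-0.039  -0.0082] z 0.0963 yaw 0.0012 F [-14.6  -0.4  21.7] T [0.18 2.81 0.12] [-0.0053  0.0033 -1.    ]
```

>>> {"method": "step_arm", "body": {"commands": [0,0,0.08,-0.02,0,0,0,0.15,-0.02,0,0,0,0.15,-0.02,0]}}

```text
clock: 9.07
eef_pos: [0.5327, -0.0077, 0.0965]
ee_rot: [-0.005, 0.821, 0.572, -0.003]
contact_force: [-17.6, 6.2, 23.6]
grip_width: 0.0228
grasp_force: 111.6
```

```bash
python3 st.py
```

```text
9.075 stage [-0.0375 -0.0083] z 0.0965 yaw 0.0016 F [-18.6  -0.3  23.6] T [0.3  3.84 0.09] [-0.0104  0.0054 -0.9999]
```

>>> {"method": "step_arm", "body": {"commands": [0,0,0.05,0,0,0,0,0.1,0,0,0,0,0.1,0,0]}}

```text
clock: 9.45
eef_pos: [0.5329, -0.0078, 0.0966]
ee_rot: [-0.007, 0.82, 0.572, -0.004]
contact_force: [-23.5, 8.7, 30.6]
grip_width: 0.0228
grasp_force: 112.2
```

```bash
python3 st.py
```

```text
9.45 stage [-0.0373 -0.0083] z 0.0966 yaw 0.0022 F [-25.   -0.   30.6] T [0.32 5.11 0.18] [-0.0148  0.0074 -0.9999]
```

Run:
```python
from h import *
import cv2
c=capture("wrist");s=capture("side");np.savez("w5",**c)
a=cv2.resize(c["image"][60:380,300:560,::-1],None,fx=1.55,fy=1.55,interpolation=cv2.INTER_CUBIC);b=cv2.resize(s["image"][200:290,290:400,::-1],None,fx=3.5,fy=3.5,interpolation=cv2.INTER_CUBIC)
o=np.zeros((500,800,3),np.uint8);o[:a.shape[0],:a.shape[1]]=a;o[:b.shape[0],410:410+b.shape[1]]=b;cv2.imwrite("pics/w5.png",np.clip(o*1.2,0,255).astype(np.uint8))
```

```text
(no output)
```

View pics/w5.png

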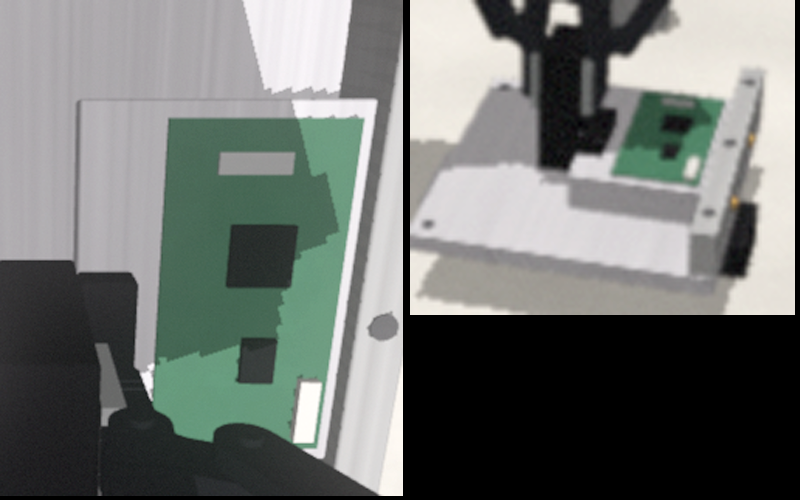

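Carrier is at the fence, with the pin tails out behind it in the side view. Its far top edge runs (378,100)–(323,455) in the crop. I'll check this against the predicted fence line at z = 74 mm.

Run:
```python
from h import *
c=np.load("w5.npz")
for z,x in((.074,.055),(.080,.055),(.074,.049),(.074,-.025)):
    P=[[*st2w(ST,x,y),z] for y in(.063,.0,-.047)]
    print(z,x,((proj(c,P)-[300,60])*1.55).round().tolist())
```

```text
0.074 0.055 [[378.0, 99.0], [345.0, 321.0], [324.0, 461.0]]
0.08 0.055 [[391.0, 99.0], [355.0, 328.0], [333.0, 472.0]]
0.074 0.049 [[356.0, 99.0], [325.0, 321.0], [305.0, 460.0]]
0.074 -0.025 [[79.0, 99.0], [75.0, 319.0], [72.0, 458.0]]
```

>>> {"method": "step_arm", "body": {"commands": [0,0,0,0,0,0,0,0,0,0,0,0,0,0,0,0,0,0,0,0,0,0,0,0,0]}}

```text
clock: 10.18
eef_pos: [0.5329, -0.0078, 0.0966]
ee_rot: [-0.007, 0.82, 0.572, -0.004]
contact_force: [-22.9, 8.9, 30.6]
grip_width: 0.0231
grasp_force: 112.2
```

```bash
python3 st.py
```

```text
10.175 stage [-0.0373 -0.0083] z 0.0966 yaw 0.0022 F [-24.5   0.4  30.6] T [0.3  5.09 0.07] [-0.0147  0.0073 -0.9999]
```

Steady: 25 N into the fence and 31 N down, with nothing slipping. Handing in.

```bash
python3 -c "from rig import hand_in;print(hand_in())"
```

```text
the job is handed in; nothing more can be done
None
```

I handed the job in at about 10 s. The carrier measured square and flush against the fence, which puts both pins in. The block was still gripped, pushing about 25 N into the fence and 31 N down on the plate, and the mouse, cup and jar were left alone.

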